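Crown a pyramid of round test bars

ROBOT

A 6-joint arm with a two-finger parallel gripper is mounted at the origin on the work surface. World frame = base frame: x ahead of the robot, y to its left, z up, the work surface at z = 0. Lengths are in m, angles in degrees, forces in N, time in s.
With the tool pointing down it reaches from about 0.25 to 0.725 m from the base axis. Payload 9.7 kg.
Tool frame: the origin (TCP) lies midway between the tips of the shut fingers; the grasp point (between the pads) lies 19 mm behind it; x points along the fingers, y is the direction in which the jaws open and shut, and the axes are right-handed (so a half turn about x gives the same grasp; the last joint's range is limited). The gripper opens to 85 mm and grips with 20 to 120 N. Pads are 22 mm wide; open, the fingers measure 114 mm over their backs; the gripper's body (76 mm by 85 mm) begins 54 mm behind the grasp point. The pads swing forward as they close: fully open they stand 13 mm farther back than shut.
Start: joints at [-69.385, 4.979, 10.078, 95.1, 0, 90], TCP at [0.194, -0.515, 0.231] pointing down, gripper open.
Joint ranges: [-179.16, 179.16], [-48.56, 103.87], [-65.8, 70.77], [-126.05, 130.52], [-82.76, 87.17], [-180, 180]. Speed limits (degrees/s): [127.2, 127.2, 147.25, 180, 180, 180].

INTERFACE

Orientations are given as [roll, pitch, yaw] about the fixed x, y, z axes, in that order (R = Rz(yaw) Ry(pitch) Rx(roll)).
In Python, from workcell import bot, cams gives the robot as it stands.
- The arm moves only by the tool apply_moves, never from a script. Its argument "commands" is a list of rows, each a list of 5 numbers: the shift along the tool's x, y, z in m, then the turn about the tool's x in rad, then the opening, from -1 (shut) to 1 (fully open). In form: [[tx, ty, tz, roll, hand], ...]. A call has 1 to 12 rows; each row is the pose to reach, as a shift and turn from the pose measured when the call began, along the tool's axes at that moment; what a row does not reach only later rows make up. A row lasts 1/10 s, in which the tool goes at most 50 mm and 8.59 degrees, less where a joint would pass 70% of its speed; a pose out of reach is approached as far as the arm can. A call with a gripper value outside its range is refused whole. The fingers move at their own pace and stop on an object; "newtons" is the grip in N (left out, the last holds). Time passes only in rows, so rows that repeat a pose let the fingers close. It gives the time, the measured TCP pose, the force and the opening at its end, in the units of the state.
- bot.get_obs(): the state, without advancing time (a new reading comes with each control period).
- cams.camera(name): name is "side" or "top" or "wrist"; returns a dict with "frame" (480x640x3 uint8, blue, green, red), "depth" (480x640 float32, m along the optical axis (not along the pixel's ray), 0 where there is no reading), "camera_matrix" (3x3 intrinsics, pixels), "D" ([k1, k2, p1, p2, k3] as OpenCV has them; the pictures are not rectified), "R" (3x3) and "t" (3): a world point X has camera coordinates R X + t; the wrist camera has in their place "mount" (4x4, takes a point from camera to tool coordinates, whose origin is the TCP and whose axes are the tool frame's). Camera axes: x right, y down, z forward; pixel columns grow to the right and rows downward; lengths in m; the calibration is good to about 2 mm. A picture is of the moment at which its call begins: read the wrist's pose just before it.
- bot.job_done(): hands the job in, once; it reports no verdict.
Trained networks look in the newest picture that a camera, given by its name, has taken for a name from the list of things; names that differ only in an ending like _2 or _b are one class to them, and where a whole thing is asked for, a point or a joint stands for the part that bears it (a point fixed in the world has none). Each returns a list of dicts, best first, with "confidence" (0 to 1); they miss things now and then, are a little off and sometimes report something else, mostly with a low value. They report only what shows in the picture. A call takes as long as a camera call. They do not tell look-alikes from the thing itself.
- cams.spot_in(name, camera): "rect" ([left, top, right, bottom] in pixels, round what is visible of it).
The state is a dict: "time": time; "q": joint angles; "qd": joint speeds; "joint_efforts": joint torques, N m; "ee_pos": TCP position; "tcp_rot": TCP orientation; "wrist_force": force on the tool from outside, world axes, zero at the start; "torque": the same for the moment, N m; "opening": finger opening in m.
Only numpy, scipy, OpenCV 4.12 (cv2) and the standard library are available. Lean on these libraries where they do the work, as an engineer would, in place of code of your own. Each camera call takes 0.05 s, during which the arm holds its last target. There are 200 camera calls.

TASK

In the hardness lab, finish the pyramid of round aluminium bars: take the round bar that stands in the rack, lay it in the sloped V rest and let go of it there, then take it again across its middle and saddle it level in the gap on top of the two bars in the tray, its ends about even with the tray. Let go only once both lower bars carry it, leave all three at rest, and leave the square bar, the wooden case and the bottle where they are.

Things in the scene. Friction and masses are not known exactly. Their poses are not given: they have to be found in the camera images.
- bar: The round bar to be moved: plain aluminium cylinder, 52 mm diameter, 120 mm long, about 0.65 kg. It stands upright in one of the rack's two sockets. Origin at the centre of its lower end; its z axis runs along the bar towards the other end.
- bar_center (a point): Centre of that bar, on its axis, 60 mm from either end.
- low_a: One of the two like bars (52 mm diameter, 120 mm long) lying loose side by side in the tray. Lies along its x axis; origin on its underside (26 mm below its axis) at mid-length as placed, turning with it when it rolls.
- low_a_center (a point): Centre of that lower bar, on its axis, at mid-length.
- low_b: The other lying bar in the tray, same as low_a.
- low_b_center (a point): Centre of the other lower bar, on its axis, at mid-length.
- tray: Fixed grey open tray, 156 (x) by 124 (y) mm, walls 6 mm thick, 36 mm high, floor 6 mm thick. Origin at the centre of its underside. The two lower bars lie along its x, axes 32 mm above the bench, with a gap of 0 to 8 mm between them (112 mm inside width). A bar saddled on them has its axis 75 to 77 mm above the bench, over y = 0 to within some mm.
- rack: Fixed grey rack of two square upright sockets at x = +57.5 and -57.5 mm of its frame, each 72 mm square outside, 60 mm inside, rim 60 mm and floor 6 mm above the bench. The round bar stands in one (top end 126 mm above the bench), the square bar in the other. Origin at the centre of the underside.
- square_bar: Bystander: square aluminium bar 40 by 40 by 100 mm standing in the rack's other socket. Origin at the centre of its lower end.
- rest: Fixed steel V rest on a 150 by 70 mm foot: a straight 90 degree V trough, 100 mm long and no wider than the bar, that falls at 45 degrees towards the rest's +x, with a 6 mm stop plate at its low end. Fingers can pass down either side of a bar lying in it. Origin at the centre of the underside of the foot.
- rest_cradle (a point): Where the centre of the round bar comes to lie in the V rest with its low end on the stop: 84 mm above the bench over the rest's origin. The bar's axis then points along (1, 0, -1) of the rest's frame; the bar may also lie some mm short of the stop.
- case: Bystander: closed wooden case 75 by 110 by 30 mm lying on the bench beyond the work. Origin at the centre of its underside.
- bottle: Bystander: white closed bottle, 60 mm diameter, 110 mm high, standing on the bench beyond the work. Origin at the centre of its underside.
There are look-alikes about, which are no part of the job. Leave any blue or purple look-alike of the tray alone.

How it is judged (in metres and radians):
On the way, in this order (a step that is already met when the one before it is completed fails the run):
1. the bar lies in the V rest and the fingers have let go of it (distance between bar_center and rest_cradle below 0.025 m and (angle between bar's own z axis and vertical between 0.64 and 0.93 rad or angle between bar's own z axis and vertical between 2.21 and 2.5 rad) and contact force between bar and rest above 0.5 N and contact force between the fingers and bar below 0.2 N), for 0.2 s.
2. the bar, still in the fingers, bears on both lower bars from above (x of bar_center in the frame of tray between -0.02 and 0.02 m and y of bar_center in the frame of tray between -0.015 and 0.015 m and z of bar_center in the frame of tray between 0.07 and 0.083 m and angle between the z axis of bar and the x axis of tray, either way round below 0.12 rad and contact force between bar and low_a above 0.5 N and contact force between bar and low_b above 0.5 N and contact force between the fingers and bar above 0.5 N), for 0.06 s.
At the end, for the whole second after the job is handed in: The round bar lies released and still on top of both lower bars, borne by each: its centre 70 to 83 mm above the tray's underside, within 20 mm of the tray's middle lengthwise and 15 mm crosswise, parallel to the tray within 0.12 rad. The lower bars lie still on the tray floor (x of bar_center in the frame of tray between -0.02 and 0.02 m and y of bar_center in the frame of tray between -0.015 and 0.015 m and z of bar_center in the frame of tray between 0.07 and 0.083 m and angle between the z axis of bar and the x axis of tray, either way round below 0.12 rad and contact force between bar and low_a above 0.5 N and contact force between bar and low_b above 0.5 N and linear speed of each of bar, low_a, low_b below 0.02 m/s and angular speed of bar below 0.2 rad/s and z of each of low_a_center, low_b_center in the frame of tray below 0.04 m); the robot touches nothing.
It fails at once if the square bar, the wooden case or the bottle is displaced by more than 25 mm (distance of any of square_bar, case, bottle from where it was at the start of the episode above 0.025 m).
It also fails if it takes over 48 s, if anything falls off the work surface, if the arm or the gripper's body presses on something with over 40 N, if the wrist force passes 120 N, or if a joint passes its speed limit or range.

## Working session

There is one attempt and no reset: what is moved stays moved. The work goes in short steps, Python scripts to look and compute and a tool call to move; the robot and the scene stay as the last step left them, time stands still between calls to the robot, and variables do not carry over. Pictures are saved under pics/ and viewed, about 8 in all and at most 12, crops included, and the job is handed in when it is done.

Besides the shell and the picture viewer there is one more tool, called after "Request:" as a command line: name --pt "numbers of a row" for each row, then --argument value for the rest. apply_moves: Moves the arm, as the interface text tells. Its arguments: {"type":"object","properties":{"commands":{"type":"array"},"newtons":{"type":"number"}},"required":["commands"]}

```bash
ls; mkdir -p pics; cat > h.py <<'E'
import numpy as np, cv2
from workcell import bot, cams
def cloud(c):
    d=c["depth"]; h,w=d.shape; v,u=np.mgrid[:h,:w]
    p=cv2.undistortPoints(np.stack([u,v],-1).reshape(-1,1,2).astype(np.float32),c["camera_matrix"],c["D"]).reshape(h,w,2)
    P=np.dstack([p*d[...,None],d])
    return (P-c["t"])@c["R"]   # R^T(P-t)
E
python3 - <<'E'
from h import *
o=bot.get_obs(); print({k:np.round(v,3) for k,v in o.items()})
for n in("top","side"):
    c=cams.camera(n); cv2.imwrite(f"pics/{n}0.png",c["frame"]); W=cloud(c); np.save(n+"W.npy",W); np.save(n+"d.npy",c["depth"])
    print(n,"cam at",np.round(-c["R"].T@c["t"],3))
    for k in("bar","low_a","tray","rack","square_bar","rest","case","bottle"):
        for r in cams.spot_in(k,n)[:4]:
            l,t,rr,b=[int(x) for x in r["rect"]]; q=W[max(t,0):b,max(l,0):rr].reshape(-1,3); dd=c["depth"][max(t,0):b,max(l,0):rr].ravel()>0
            print(k,round(r["confidence"],2),[l,t,rr,b],np.round(np.median(q[dd],0),3))
E
```

```text
pics
{'time': np.float64(0.0), 'q': array([-6.9387e+01,  5.0130e+00,  1.0032e+01,  9.5099e+01, -1.0000e-03,
        9.0003e+01]), 'qd': array([-0.003,  0.084, -0.039,  0.067,  0.033,  0.055]), 'joint_efforts': array([-1.0000e-03, -5.2039e+01,  4.6480e+01,  1.6000e-02,  0.0000e+00,
        0.0000e+00]), 'ee_pos': array([ 0.194, -0.515,  0.231]), 'tcp_rot': array([-89.58 ,  89.921, 111.031]), 'wrist_force': array([0.504, 0.123, 0.812]), 'torque': array([-0.012, -0.017,  0.06 ]), 'opening': np.float64(0.085)}
top cam at [ 0.435 -0.077  1.206]
bar 0.74 [151, 198, 183, 229] [0.601 0.254 0.107]
bar 0.63 [200, 142, 227, 171] [0.734 0.16  0.071]
bar 0.43 [143, 253, 173, 276] [0.492 0.275 0.094]
bar 0.42 [401, 212, 426, 267] [ 0.551 -0.291  0.052]
low_a 0.65 [398, 210, 426, 268] [ 0.553 -0.288  0.05 ]
low_a 0.65 [308, 138, 368, 181] [ 0.742 -0.123  0.026]
low_a 0.58 [374, 213, 399, 270] [ 0.546 -0.23   0.052]
tray 0.81 [456, 185, 516, 258] [ 0.599 -0.475  0.006]
tray 0.66 [404, 295, 469, 374] [ 0.334 -0.351  0.005]
tray 0.56 [368, 200, 430, 277] [ 0.555 -0.263  0.038]
rack 0.6 [141, 198, 192,
[... 260 characters left out ...]
, 227, 172] [0.737 0.164 0.064]
side cam at [0.398 0.675 0.588]
bar 0.8 [217, 329, 259, 398] [0.606 0.275 0.094]
bar 0.71 [208, 363, 351, 458] [0.557 0.296 0.023]
low_a 0.86 [312, 193, 370, 212] [ 0.56  -0.277  0.051]
low_a 0.66 [308, 205, 368, 226] [ 0.556 -0.219  0.045]
tray 0.96 [303, 161, 367, 195] [ 0.606 -0.482  0.011]
tray 0.92 [299, 200, 383, 240] [ 0.549 -0.217  0.03 ]
tray 0.67 [400, 183, 470, 233] [ 0.342 -0.361  0.005]
rack 0.64 [211, 361, 354, 458] [0.553 0.295 0.022]
square_bar 0.56 [295, 365, 338, 425] [0.494 0.295 0.078]
rest 0.91 [278, 251, 367, 322] [0.546 0.012 0.005]
case 0.56 [225, 224, 261, 264] [ 0.74  -0.101  0.028]
bottle 0.95 [160, 291, 206, 359] [0.742 0.182 0.033]
```

```bash
python3 - <<'E'
import cv2,numpy as np
a=cv2.imread("pics/top0.png")[130:380,120:520]; b=cv2.imread("pics/side0.png")[150:470,130:480]
cv2.imwrite("pics/topc.png",cv2.resize(a,None,fx=2,fy=2)); cv2.imwrite("pics/sidec.png",cv2.resize(b,None,fx=1.8,fy=1.8))
from scipy.ndimage import median_filter
W=np.load("topW.npy"); d=np.load("topd.npy")
def blk(n,x0,x1,y0,y1,z0,z1):
    m=(d>0)&(W[...,0]>x0)&(W[...,0]<x1)&(W[...,1]>y0)&(W[...,1]<y1)&(W[...,2]>z0)&(W[...,2]<z1)
    q=W[m]; r=cv2.minAreaRect(q[:,:2].astype(np.float32)*1000); print(n,m.sum(),"mean",np.round(q.mean(0),4),"rect",np.round(r[0],1),np.round(r[1],1),round(r[2],1))
    return q
blk("bartop",.55,.66,.2,.32,.115,.14)
blk("sqtop",.44,.55,.22,.34,.095,.114)
blk("rackrim",.4,.68,.18,.36,.052,.068)
blk("tray rim",.44,.66,-.37,-.16,.025,.042)
blk("lowbars",.44,.66,-.37,-.16,.05,.066)
for z in np.arange(0.0,.15,.01): 
    try: blk("rest%.2f"%z,.44,.66,-.08,.1,z+.004,z+.014)
    except Exception as e: pass
E
```

```text
bartop 479 mean [0.6048 0.2574 0.1248] rect [604.8 258.2] [51.7 50.1] 86.4
sqtop 340 mean [0.4918 0.2783 0.1047] rect [491.9 279. ] [42.5 38.3] 81.0
rackrim 665 mean [0.5454 0.2613 0.059 ] rect [550.  270.6] [ 75.1 187.7] 80.0
tray rim 956 mean [ 0.5523 -0.2614  0.0349] rect [ 554.7 -264.2] [125.3 157.1] 81.5
lowbars 1632 mean [ 0.5523 -0.2639  0.0551] rect [ 552.8 -263.7] [ 97.4 130.6] 80.3
rest0.00 846 mean [0.5388 0.0103 0.0072] rect [550.7   9.3] [216.1 177.5] 1.8
rest0.01 12 mean [0.5508 0.0188 0.021 ] rect [545.   12.2] [118.6  32.6] 15.0
rest0.02 132 mean [0.5674 0.0143 0.0298] rect [536.8   5.1] [96.3 41.1] 13.7
rest0.03 205 mean [0.5692 0.0162 0.0389] rect [543.2  23.1] [ 52.2 112.5] 69.3
rest0.04 150 mean [0.5633 0.0151 0.0481] rect [541.   18.7] [ 53.7 111.7] 77.4
rest0.05 109 mean [0.5347 0.0175 0.0589] rect [518.5  18.1] [54.6 66.3] 87.2
rest0.06 102 mean [0.5267 0.0184 0.0688] rect [522.7  10. ] [62.7 46.4] 32.8
rest0.07 148 mean [0.512  0.0189 0.0788] rect [509.4  19.5] [55.1 47.8] 84.6
rest0.08 112 mean [0.5065 0.0204 0.0891] rect [505.3  19.8] [54.8 29.7] 86.7
rest0.09 119 mean [0.4984 0.0194 0.0981] rect [501.1  19.9] [55.5 21.4] 84.5
rest0.10 2 mean [0.5013 0.0434 0.1088] rect [501.3  43.4] [3. 0.] 134.9
rest0.11 0 mean [nan nan nan] rect [0. 0.] [0. 0.] 0.0
rest0.12 0 mean [nan nan nan] rect [0. 0.] [0. 0.] 0.0
rest0.13 0 mean [nan nan nan] rect [0. 0.] [0. 0.] 0.0
rest0.14 0 mean [nan nan nan] rect [0. 0.] [0. 0.] 0.0<stdin>:8: RuntimeWarning: Mean of empty slice.
  ret = um.true_divide(
```

View pics/topc.png

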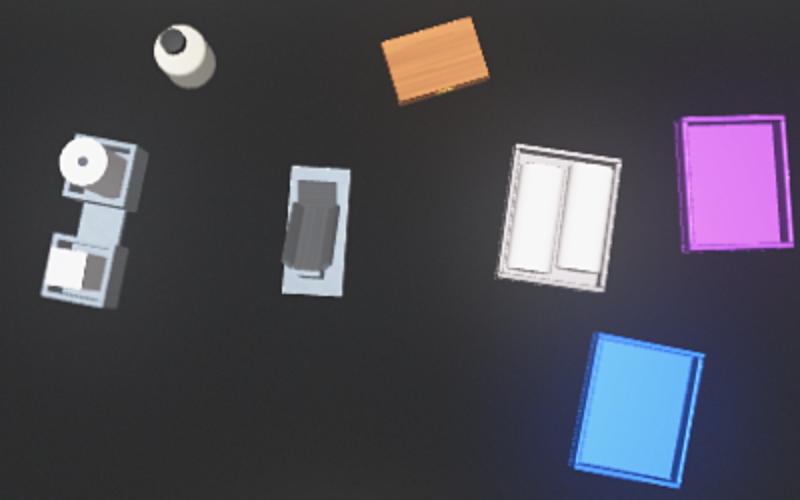

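View pics/sidec.png

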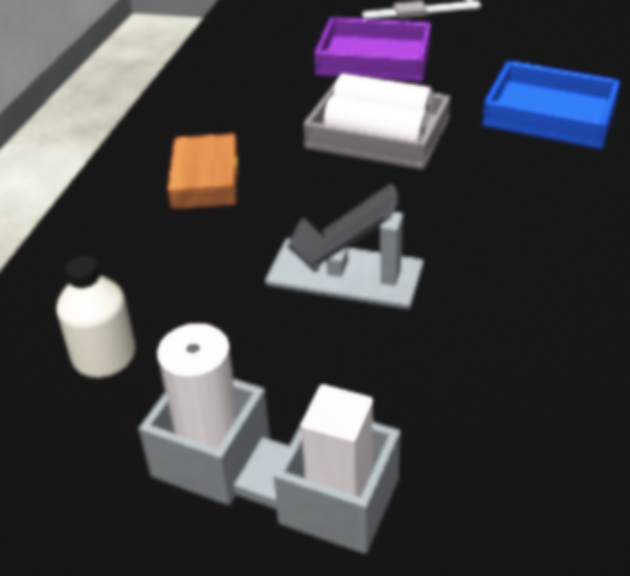

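```bash
cat >> h.py <<'E'
from scipy.spatial.transform import Rotation as Rn
def tool():
    o=bot.get_obs(); return o, np.array(o["ee_pos"]), Rn.from_euler("xyz",o["tcp_rot"],degrees=True).as_matrix()
def to(target,jaw):
    """tool-frame shift + roll (rad) to put TCP at target with jaw axis (tool y, mod 180) at yaw jaw deg"""
    o,p,R=tool(); s=R.T@(np.array(target)-p)
    y=R[:,1]; cur=np.degrees(np.arctan2(y[1],y[0])); dl=(jaw-cur+90)%180-90
    e=R[:,0]; roll=np.radians(dl)*np.sign(e[2])
    print("tcp",p.round(4),"jaw",cur.round(2),"toolx",e.round(3),"z",R[:,2].round(3),"q6",o["q"][5].round(1),"open",round(float(o["opening"]),4),"F",np.round(o["wrist_force"],1),"t",o["time"])
    print("shift",s.round(4),"roll",roll.round(4),"deg",dl.round(1))
E
python3 - <<'E'
from h import *
c=cams.camera("top"); f=c["frame"]
K,D=c["camera_matrix"],c["D"]
def plane(uv,z):
    n=cv2.undistortPoints(np.array(uv,np.float32).reshape(-1,1,2),K,D).reshape(-1,2)
    r=np.c_[n,np.ones(len(n))]@c["R"]; C=-c["R"].T@c["t"]; return (C+r*((z-C[2])/r[:,2])[:,None])[:,:2]
g=f.max(2)
for n,(u0,u1,v0,v1),z,th in(("rest",(250,305,205,285),.006,90),("tray",(360,440,190,285),.036,100)):
    m=np.zeros_like(g); m[v0:v1,u0:u1]=g[v0:v1,u0:u1]>th
    k=max(cv2.findContours(m,cv2.RETR_EXTERNAL,cv2.CHAIN_APPROX_NONE)[0],key=cv2.contourArea).reshape(-1,2)
    P=plane(k,z)*1000; r=cv2.minAreaRect(P.astype(np.float32)); print(n,np.round(r[0],1),np.round(r[1],1),round(r[2],2))
W=cloud(c)
q=W[(c["depth"]>0)&(abs(W[...,0]-.5523)<.06)&(abs(W[...,1]+.264)<.07)&(W[...,2]>.052)&(W[...,2]<.07)]
for s in(1,-1):
    w=q[s*(q[:,1]+.263+(q[:,0]-.5523)*.15)>.004]; r=cv2.minAreaRect(w[:,:2].astype(np.float32)*1000); print("low",len(w),np.round(r[0],1),np.round(r[1],1),round(r[2],1),w[:,2].max())
q=W[(c["depth"]>0)&(abs(W[...,0]-.585)<.035)&(abs(W[...,1]-.015)<.035)&(W[...,2]>.015)]
for x in np.arange(.55,.62,.008):
    w=q[abs(q[:,0]-x)<.004]; print(round(x,3), len(w), np.round(np.percentile(w[:,2],[10,50,95]),3) if len(w) else "")
to([.605,.257,.2],86)
E
```

```text
rest [541.8  17.8] [ 72.3 150.3] 86.31
tray [ 553.3 -262.2] [127.6 158.4] 81.45
low 685 [ 552.6 -235.1] [ 40.4 120.6] 80.6 0.06163222425131951
low 666 [ 553.1 -291.7] [ 38.5 120.2] 81.2 0.06267458514568537
0.55 35 [0.038 0.044 0.056]
0.558 79 [0.034 0.039 0.048]
0.566 82 [0.025 0.028 0.04 ]
0.574 71 [0.027 0.031 0.037]
0.582 72 [0.034 0.039 0.044]
0.59 69 [0.042 0.044 0.05 ]
0.598 9 [0.042 0.042 0.047]
0.606 0 
0.614 0 
tcp [ 0.1936 -0.5148  0.2313] jaw -69.39 toolx [-0. -0. -1.] z [-0.936 -0.352  0.   ] q6 90.0 open 0.0853 F [0.6 0.1 0.3] t 0.95
shift [ 0.0313 -0.5776 -0.6568] roll 0.4296 deg -24.6
```

Request:
apply_moves --pt "0.03 -0.2 -0.25 -0.4 1" --pt "0.03 -0.2 -0.25 -0.8 1" --pt "0.03 -0.2 -0.25 -1.2 1" --pt "0.03 -0.2 -0.25 -1.2 1" --pt "0.03 -0.2 -0.25 -1.2 1" --pt "0.03 -0.2 -0.25 -1.2 1" --pt "0.03 -0.2 -0.25 -1.2 1" --pt "0.03 -0.2 -0.25 -1.2 1" --newtons 40

```text
time: 1.75
ee_pos: [0.3583, -0.2372, 0.2012]
tcp_rot: [138.3, 90.0, 48.3]
wrist_force: [-0.5, -0.4, 0.3]
opening: 0.0856
```

```bash
python3 -c "
from h import *
to([.605,.2575,.2],86.3); print(bot.get_obs()['q'])"
```

```text
tcp [ 0.3583 -0.2372  0.2012] jaw -0.05 toolx [ 0.  0. -1.] z [-0.001 -1.    -0.   ] q6 56.5 open 0.0856 F [-0.5 -0.4  0.3] t 1.75
shift [ 0.0015  0.2462 -0.4949] roll -1.5071 deg 86.4
[-3.35182222e+01 -1.19502894e+01 -9.36036140e+00  9.25860791e+01
  2.66320921e-02  5.65348463e+01]
```

Request:
apply_moves --pt "0 0.246 -0.495 -1.507 1" --pt "0 0.246 -0.495 -1.507 1" --pt "0 0.246 -0.495 -1.507 1" --pt "0 0.246 -0.495 -1.507 1" --pt "0 0.246 -0.495 -1.507 1" --pt "0 0.246 -0.495 -1.507 1" --pt "0 0.246 -0.495 -1.507 1" --pt "0 0.246 -0.495 -1.507 1" --pt "0 0.246 -0.495 -1.507 1" --pt "0 0.246 -0.495 -1.507 1" --pt "0 0.246 -0.495 -1.507 1" --pt "0 0.246 -0.495 -1.507 1"

```text
time: 2.95
ee_pos: [0.6057, 0.2622, 0.1983]
tcp_rot: [-174.1, 89.9, -177.5]
wrist_force: [0.1, -1.3, -0.3]
opening: 0.0855
```

```bash
python3 -c "
from h import *
to([.605,.2575,.067],86.3)
c=cams.camera('wrist');o,p,R=tool();cv2.imwrite('pics/w1.png',c['frame'])
d=c['depth'];M=c['mount'];c['R']=np.eye(3);c['t']=np.zeros(3)
X=cloud(c);X=(X@M[:3,:3].T+M[:3,3])@R.T+p
m=(d>0)&(X[...,2]>.117)&(X[...,2]<.135);q=X[m]
print(m.sum(),q.mean(0) if m.any() else '',cv2.minAreaRect(q[:,:2].astype(np.float32)*1000))"
```

```text
tcp [0.6057 0.2622 0.1983] jaw 86.55 toolx [-0.002 -0.    -1.   ] z [ 0.998 -0.06  -0.002] q6 26.8 open 0.0855 F [ 0.1 -1.3 -0.3] t 2.95
shift [ 1.313e-01 -4.700e-03 -1.000e-04] roll 0.0043 deg -0.2
6238 [0.60425059 0.25902865 0.12711548] ((605.6669311523438, 258.9127197265625), (50.9999885559082, 51.182342529296875), 48.051116943359375)
```

Request:
apply_moves --pt "0.04 -0.003 0 0 1" --pt "0.08 -0.003 0 0 1" --pt "0.12 -0.003 0 0 1" --pt "0.131 -0.003 0 0 1" --pt "0.131 -0.003 0 0 1" --pt "0.131 -0.003 0 0 -1" --pt "0.131 -0.003 0 0 -1" --pt "0.131 -0.003 0 0 -1" --pt "0.131 -0.003 0 0 -1" --pt "0.131 -0.003 0 0 -1" --pt "0.131 -0.003 0 0 -1" --newtons 40

```text
time: 4.1
ee_pos: [0.6059, 0.2581, 0.0709]
tcp_rot: [32.7, 89.9, 29.2]
wrist_force: [-0.5, 1.4, 7.8]
opening: 0.0513
```

Request:
apply_moves --pt "-0.02 0 0 0 -1" --pt "-0.05 0 0 0 -1" --pt "-0.09 0 0 0 -1" --pt "-0.13 0 0 0 -1" --pt "-0.15 0 0 0 -1" --pt "-0.15 0 0 0 -1"

```text
time: 4.7
ee_pos: [0.6067, 0.2584, 0.2249]
tcp_rot: [27.6, 89.6, 24.1]
wrist_force: [-0.2, -1.0, -7.0]
opening: 0.051
```

```bash
cat >> h.py <<'E'
def wcloud():
    o,p,R=tool(); c=cams.camera('wrist'); M=c['mount']; c['R']=np.eye(3);c['t']=np.zeros(3)
    return c,(cloud(c)@M[:3,:3].T+M[:3,3])@R.T+p
E
python3 -c "
from h import *
c=cams.camera('side');d=c['depth'];W=cloud(c);cv2.imwrite('pics/s2.png',cv2.resize(c['frame'][180:480,150:450],None,fx=2,fy=2))
to([.6,0,.22],86.3)
m=(d>0)&(abs(W[...,0]-.605)<.03)&(abs(W[...,1]-.283)<.02);q=W[m];print(m.sum(),np.percentile(q[:,2],[0,2,10,50,90,98,100]).round(3))
print(cams.camera('wrist')['mount'].round(3))"
```

```text
tcp [0.6063 0.2582 0.222 ] jaw 86.48 toolx [ 0.004  0.002 -1.   ] z [ 0.998 -0.061  0.004] q6 26.6 open 0.0511 F [ 0.   0.1 -6.3] t 4.75
shift [ 0.0015 -0.2581  0.0096] roll 0.0031 deg -0.2
16946 [-0.003  0.013  0.174  0.402  0.522  0.541  0.547]
[[ 0.    -0.288  0.958 -0.143]
 [ 1.     0.002  0.     0.001]
 [-0.002  0.958  0.288 -0.073]
 [ 0.     0.     0.     1.   ]]
```

View pics/s2.png

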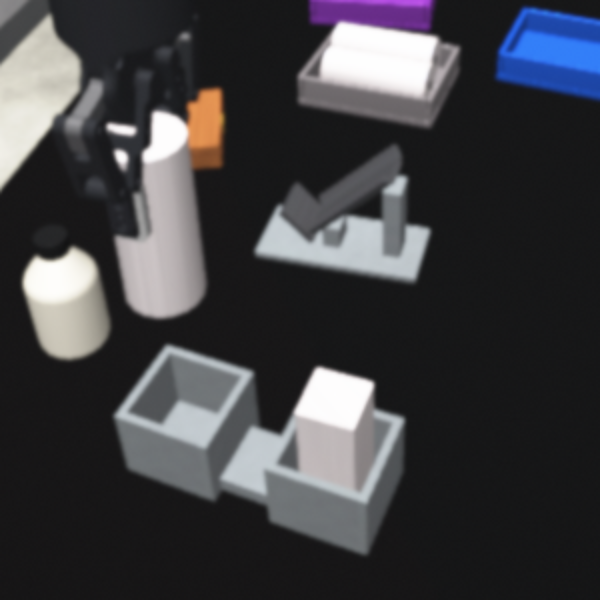

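```bash
python3 -c "
from h import *
to([.5538,.017,.2],86.3)"
```

```text
tcp [0.6057 0.2579 0.22  ] jaw 86.48 toolx [ 0.001  0.001 -1.   ] z [ 0.998 -0.061  0.001] q6 26.6 open 0.0512 F [ 0.6  0.1 -6.9] t 4.8
shift [ 0.0198 -0.2437 -0.0371] roll 0.0031 deg -0.2
```

Request:
apply_moves --pt "0 -0.04 -0.006 0 -1" --pt "0 -0.08 -0.012 0 -1" --pt "0 -0.12 -0.018 0 -1" --pt "0 -0.16 -0.024 0 -1" --pt "0 -0.2 -0.031 0 -1" --pt "0.01 -0.23 -0.036 0.003 -1" --pt "0.02 -0.244 -0.037 0.003 -1" --pt "0.02 -0.244 -0.037 0.003 -1" --pt "0.02 -0.244 -0.037 0.003 -1" --newtons 40

```text
time: 5.7
ee_pos: [0.5534, 0.017, 0.1983]
tcp_rot: [140.6, 89.9, 136.8]
wrist_force: [0.4, 0.3, -5.6]
opening: 0.0505
```

```bash
python3 -c "
from h import *
to([.5538,.017,.138],86.3)
c,X=wcloud();cv2.imwrite('pics/w3.png',c['frame'])
c=cams.camera('side');cv2.imwrite('pics/s3.png',c['frame'][130:370,230:430])
"
python3 - <<'E'
import cv2,numpy as np
a=cv2.imread('pics/w3.png');b=cv2.resize(cv2.imread('pics/s3.png'),(400,480))
cv2.imwrite('pics/m3.png',np.hstack([cv2.resize(a,(400,300)),cv2.resize(b,(250,300))]))
E
```

```text
tcp [0.5534 0.017  0.1983] jaw 86.29 toolx [-0.001  0.001 -1.   ] z [ 0.998 -0.065 -0.001] q6 5.4 open 0.0505 F [ 0.4  0.3 -5.6] t 5.7
shift [ 0.0603 -0.      0.0005] roll -0.0003 deg 0.0
```

View pics/m3.png

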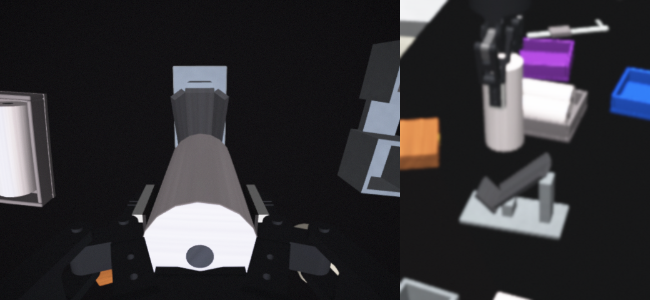

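Request:
apply_moves --pt "0.03 0 0 0 -1" --pt "0.06 0 0 0 -1" --pt "0.067 0 -0.005 0 -1" --pt "0.074 0 -0.01 0 -1" --pt "0.081 0 -0.015 0 -1" --pt "0.088 0 -0.019 0 -1" --pt "0.088 0 -0.019 0 -1" --newtons 25

```text
time: 6.5
ee_pos: [0.5377, 0.0196, 0.1146]
tcp_rot: [8.7, 89.5, 5.2]
wrist_force: [5.6, 0.0, -5.5]
opening: 0.0514
```

```bash
python3 -c "
from h import *
to([.517,.0194,.0845],86.3)
c=cams.camera('side');cv2.imwrite('pics/s4.png',cv2.resize(c['frame'][130:370,230:430],None,fx=2.5,fy=2.5))
"
```

```text
tcp [0.5377 0.0196 0.1146] jaw 86.42 toolx [ 0.009  0.001 -1.   ] z [ 0.998 -0.062  0.009] q6 5.7 open 0.0514 F [ 5.6  0.  -5.5] t 6.5
shift [ 0.0299 -0.0016 -0.0209] roll 0.0021 deg -0.1
```

View pics/s4.png

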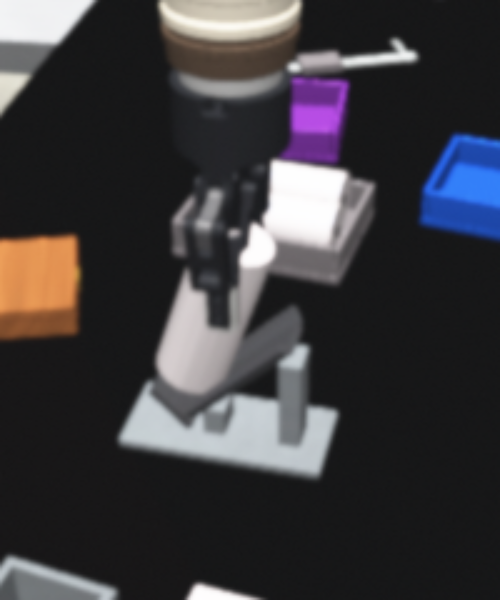

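Request:
apply_moves --pt "0.007 0 -0.006 0 -1" --pt "0.013 -0.001 -0.011 0 -1" --pt "0.019 -0.001 -0.016 0 -1" --pt "0.025 -0.001 -0.021 0 -1" --pt "0.027 -0.001 -0.022 0 -1" --pt "0.027 -0.001 -0.022 0 -1"

```text
time: 7.15
ee_pos: [0.5182, 0.0196, 0.0898]
tcp_rot: [-2.1, 89.1, -5.6]
wrist_force: [9.0, -6.1, 13.2]
opening: 0.0512
```

```bash
cat >> h.py <<'E'
def axis(mask_pts):
    q=mask_pts; 
    for _ in range(3):
        c=q.mean(0); u,s,v=np.linalg.svd(q-c,full_matrices=False); 
    return c,v[0],s
E
python3 -c "
from h import *
to([.517,.0194,.0845],86.3)
c=cams.camera('side');cv2.imwrite('pics/s5.png',cv2.resize(c['frame'][130:370,230:430],None,fx=2.5,fy=2.5))
"
```

```text
tcp [0.5182 0.0196 0.0898] jaw 86.45 toolx [ 0.015 -0.001 -1.   ] z [ 0.998 -0.062  0.015] q6 5.8 open 0.0512 F [ 9.  -6.1 13.2] t 7.15
shift [ 0.0052 -0.0003 -0.0013] roll 0.0026 deg -0.1
```

View pics/s5.png

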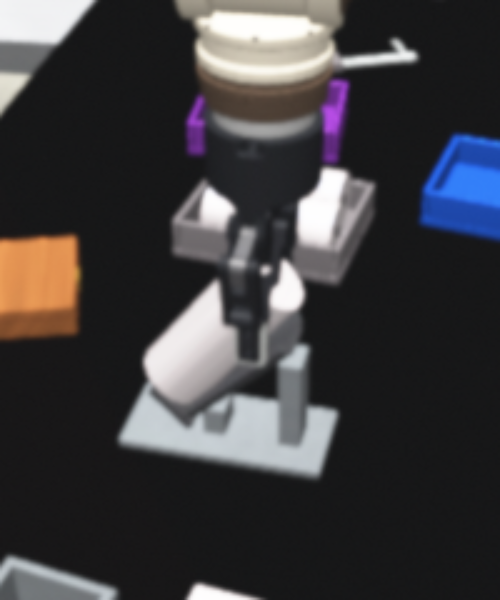

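Request:
apply_moves --pt "0.002 0 0 0 1" --pt "0.002 0 0 0 1" --pt "0.002 0 0 0 1" --pt "0 0 0 0 1" --pt "0 0 0 0 1" --pt "0 0 0 0 1" --pt "-0.04 0 0 0 1" --pt "-0.08 0 0 0 1" --pt "-0.11 0 0 0 1" --pt "-0.12 0 0 0 1" --pt "-0.12 0 0 0 1"

```text
time: 8.3
ee_pos: [0.5171, 0.0198, 0.2109]
tcp_rot: [-0.9, 89.0, -4.4]
wrist_force: [-0.2, 0.2, 0.3]
opening: 0.0853
```

```bash
python3 - <<'E'
from h import *
to([.53,.019,.2],86.3)
def fit(q,d0,c0,r=.026):
    from scipy.optimize import least_squares
    def f(p):
        d=np.array([p[0],p[1],p[2]]);d/=np.linalg.norm(d); c=np.array(p[3:]); w=q-c; return np.linalg.norm(w-np.outer(w@d,d),axis=1)-r
    s=least_squares(f,[*d0,*c0],loss="soft_l1",f_scale=.001); d=s.x[:3]/np.linalg.norm(s.x[:3]); t=(q-s.x[3:])@d
    return d,s.x[3:],np.percentile(t,[.5,99.5]),np.median(abs(s.fun)),s.x
c,X=wcloud(); cv2.imwrite('pics/w6.png',c['frame'])
cam=cams.camera('side'); W=cloud(cam); cv2.imwrite('pics/s6.png',cam['frame'])
e=np.array([.998,-.0645,0]);O=np.array([.5418,.0178,0])
for n,Y,dd in(("wrist",X,c["depth"]),("side",W,cam["depth"])):
    L=np.dstack([(Y-O)@e,(Y-O)@np.array([.0645,.998,0]),Y[...,2]])
    A=np.array([.7071,0,-.7071]); C=np.array([0,0,.084]); t=(L-C)@A; rad=np.linalg.norm((L-C)-t[...,None]*A,axis=-1)
    m=(dd>0)&(abs(t)<.075)&(rad<.034)&(rad>.015)&((L-C)@np.array([.7071,0,.7071])>-.005)
    q=L[m]
    if len(q)<200: print(n,len(q)); continue
    d,p,tt,er,_=fit(q[::max(1,len(q)//3000)],A,C); print(n,len(q),"dir",d.round(3),"tilt",np.degrees(np.arccos(abs(d[2]))).round(1),"ends",(p+tt[0]*d).round(4),(p+tt[1]*d).round(4),"mid",(p+tt.mean()*d).round(4),"len",np.ptp(tt).round(4),er)
E
python3 - <<'E'
import cv2,numpy as np
a=cv2.imread('pics/w6.png');b=cv2.imread('pics/s6.png')[130:370,230:430]
cv2.imwrite('pics/m6.png',np.hstack([cv2.resize(a,(480,360)),cv2.resize(b,(300,360))]))
E
```

```text
tcp [0.5171 0.0198 0.2109] jaw 86.44 toolx [ 0.017 -0.001 -1.   ] z [ 0.998 -0.062  0.017] q6 5.8 open 0.0853 F [-0.2  0.2  0.3] t 8.3
shift [0.0112 0.     0.0128] roll 0.0025 deg -0.1
wrist 6725 dir [ 0.728  0.009 -0.686] tilt 46.7 ends [-0.0408  0.0013  0.1287] [0.0451 0.0025 0.0477] mid [0.0022 0.0019 0.0882] len 0.1181 0.0012128816466097474
side 1595 dir [ 0.719 -0.003 -0.695] tilt 45.9 ends [-0.0388  0.0013  0.1284] [0.0506 0.0009 0.0419] mid [0.0059 0.0011 0.0851] len 0.1243 0.0007759020036516573
```

View pics/m6.png

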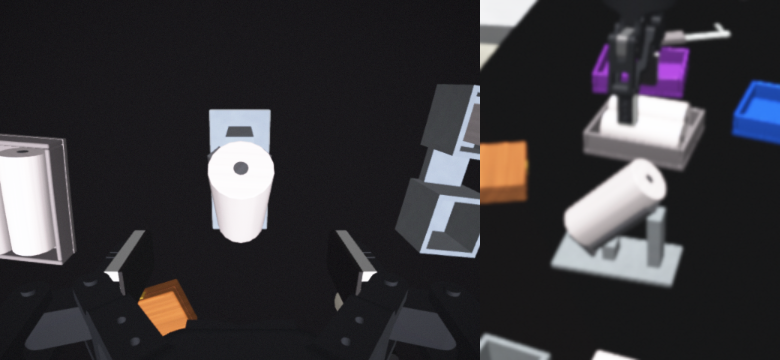

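Request:
apply_moves --pt "0.03 0.001 0.008 0.0025 1" --pt "0.06 0.001 0.015 0.0025 1" --pt "0.09 0.001 0.0155 0.0025 1" --pt "0.115 0.001 0.0155 0.0025 1" --pt "0.13 0.001 0.0155 0.0025 1" --pt "0.13 0.001 0.0155 0.0025 1" --pt "0.13 0.001 0.0155 0.0025 1"

```text
time: 9.1
ee_pos: [0.5333, 0.0195, 0.0787]
tcp_rot: [-3.0, 89.2, -6.7]
wrist_force: [0.2, -1.6, 0.7]
opening: 0.0853
```

```bash
python3 -c "
from h import *
to([.5349,.0197,.081],86.3)"
```

```text
tcp [0.5333 0.0195 0.0787] jaw 86.3 toolx [ 0.013 -0.002 -1.   ] z [ 0.998 -0.065  0.013] q6 5.9 open 0.0853 F [ 0.2 -1.6  0.7] t 9.1
shift [-0.0023  0.0003  0.0016] roll -0.0 deg 0.0
```

Request:
apply_moves --pt "-0.002 0 0.001 0 1" --pt "-0.002 0 0.001 0 -1" --pt "-0.002 0 0.001 0 -1" --pt "-0.002 0 0.001 0 -1" --pt "-0.002 0 0.001 0 -1" --pt "-0.002 0 0.001 0 -1" --pt "-0.002 0 0.001 0 -1" --pt "-0.022 0 0.001 0 -1" --pt "-0.05 0 0.001 0 -1" --pt "-0.09 0 0.001 0 -1" --pt "-0.13 0 0.001 0 -1" --pt "-0.13 0 0.001 0 -1" --newtons 60

```text
time: 10.3
ee_pos: [0.534, 0.0198, 0.2137]
tcp_rot: [0.3, 88.9, -3.4]
wrist_force: [0.7, 0.0, -6.2]
opening: 0.0506
```

```bash
cat >> h.py <<'E'
from scipy.optimize import least_squares
def fit(q,d0,c0,r=.026):
    def f(p):
        d=np.array(p[:3]);d=d/np.linalg.norm(d); w=q-np.array(p[3:]); return np.linalg.norm(w-np.outer(w@d,d),axis=1)-r
    s=least_squares(f,[*d0,*c0],loss="soft_l1",f_scale=.001); d=s.x[:3]/np.linalg.norm(s.x[:3]); t=(q-s.x[3:])@d
    return d,s.x[3:]+np.mean(np.percentile(t,[.5,99.5]))*d,np.ptp(np.percentile(t,[.5,99.5])),np.median(abs(s.fun))
E
python3 - <<'E'
from h import *
to([.5533,-.2622,.25],81.45)
c,X=wcloud(); cv2.imwrite('pics/w7.png',c['frame'])
s=cams.camera('side'); cv2.imwrite('pics/s7.png',s['frame'])
a=c['frame'];b=s['frame'][100:340,230:430]
cv2.imwrite('pics/m7.png',np.hstack([cv2.resize(a,(480,360)),cv2.resize(b,(300,360))]))
E
```

```text
tcp [0.534  0.0198 0.2137] jaw 86.3 toolx [ 0.02  -0.001 -1.   ] z [ 0.998 -0.064  0.02 ] q6 5.9 open 0.0506 F [ 0.7  0.  -6.2] t 10.3
shift [-0.0355 -0.2802  0.0381] roll 0.0847 deg -4.9
```

View pics/m7.png

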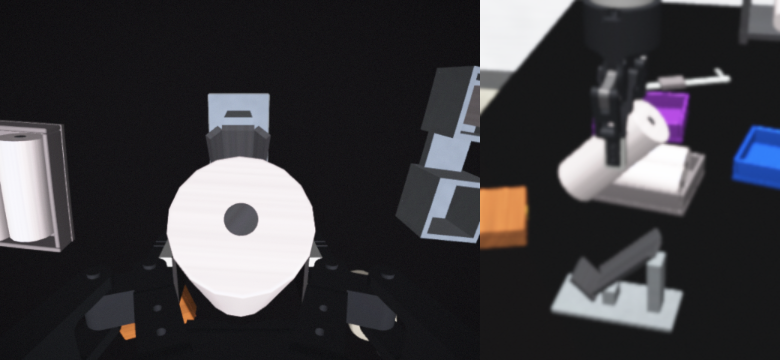

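```bash
python3 -c "
from h import *
to([.5729,-.2658,.2137],81.45)"
```

```text
tcp [0.5327 0.0197 0.2083] jaw 86.3 toolx [ 0.013 -0.001 -1.   ] z [ 0.998 -0.064  0.013] q6 5.9 open 0.0506 F [-0.  -0.1 -6.4] t 10.4
shift [-0.0044 -0.2824  0.0586] roll 0.0847 deg -4.9
```

Request:
apply_moves --pt "-0.005 -0.04 0.008 0.012 -1" --pt "-0.005 -0.08 0.016 0.024 -1" --pt "-0.005 -0.12 0.025 0.036 -1" --pt "-0.005 -0.16 0.033 0.048 -1" --pt "-0.005 -0.2 0.041 0.06 -1" --pt "-0.005 -0.24 0.05 0.072 -1" --pt "-0.005 -0.27 0.056 0.082 -1" --pt "-0.005 -0.282 0.0586 0.085 -1" --pt "-0.005 -0.282 0.0586 0.085 -1" --pt "-0.005 -0.282 0.0586 0.085 -1" --newtons 60

```text
time: 11.4
ee_pos: [0.5725, -0.2647, 0.2126]
tcp_rot: [9.2, 89.4, 0.6]
wrist_force: [-0.3, 0.6, -6.2]
opening: 0.0505
```

```bash
cat > view.py <<'E'
from h import *
import sys
T=np.array([.5533,-.2622,0]);a=np.radians(-8.55);ex=np.array([np.cos(a),np.sin(a),0]);ey=np.array([-ex[1],ex[0],0])
o,p,R=tool(); print("TCP in tray",((p-T)@ex).round(4),((p-T)@ey).round(4),p[2].round(4))
ims=[]
for n in("side","top","wrist"):
    if n=="wrist": c,W=wcloud()
    else: c=cams.camera(n); W=cloud(c)
    ims.append(c['frame'])
    L=np.dstack([(W-T)@ex,(W-T)@ey,W[...,2]]); np.save(n+"L.npy",L)
    m=(c["depth"]>0)&(abs(L[...,0])<.1)&(abs(L[...,1])<.1)&(L[...,2]>.05)
    m&=c["frame"].min(2)>90
    q=L[m]; print(n,len(q),"z<.066: y median by side",[np.median(q[(q[:,2]<.06)&(s*q[:,1]>0)],0).round(3) for s in(1,-1)])
s=ims[0][120:280,260:420]; t=ims[1][170:290,340:460]
cv2.imwrite(sys.argv[1],np.hstack([cv2.resize(ims[2],(400,300)),cv2.resize(s,(300,300)),]))
E
python3 view.py pics/m8.png; python3 -c "
from h import *
to([.5729,-.2658,.135],81.45)"
```

```text
TCP in tray 0.0193 0.0004 0.2126
side 4056 z<.066: y median by side [array([-0.004,  0.037,  0.054]), array([ 0.005, -0.02 ,  0.054])]
top 15616 z<.066: y median by side [array([-0.011,  0.028,  0.055]), array([nan, nan, nan])]
wrist 40703 z<.066: y median by side [array([-0.024,  0.028,  0.057]), array([-0.018, -0.028,  0.057])]
tcp [ 0.5729 -0.2642  0.214 ] jaw 81.51 toolx [ 0.013 -0.001 -1.   ] z [ 0.989 -0.148  0.013] q6 -16.4 open 0.0504 F [ 0.4 -0.5 -5.9] t 11.55
shift [ 0.079  -0.0016 -0.0008] roll 0.0011 deg -0.1
  return _methods._mean(a, axis=axis, dtype=dtype,
  ret = um.true_divide(
```

View pics/m8.png

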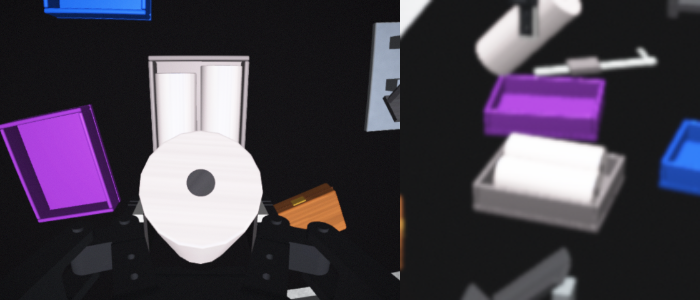

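Request:
apply_moves --pt "0.04 0 0 0 -1" --pt "0.07 0 -0.001 0 -1" --pt "0.085 0 -0.001 0 -1" --pt "0.094 0 -0.001 0 -1" --pt "0.1 0 -0.004 0 -1" --pt "0.105 0 -0.007 0 -1" --pt "0.11 0 -0.01 0 -1" --pt "0.115 0 -0.013 0 -1" --pt "0.115 0 -0.013 0 -1" --newtons 40

```text
time: 12.45
ee_pos: [0.5622, -0.264, 0.1027]
tcp_rot: [-7.6, 89.0, -16.1]
wrist_force: [-4.5, -3.7, 9.6]
opening: 0.0505
```

```bash
python3 view.py pics/m9.png 2>/dev/null; python3 -c "
from h import *
to([.5414,-.2604,.062],81.45)"
```

```text
TCP in tray 0.009 -0.0004 0.1027
side 6640 z<.066: y median by side [array([-0.003,  0.034,  0.054]), array([-0.01 , -0.021,  0.054])]
top 10085 z<.066: y median by side [array([-0.019,  0.029,  0.056]), array([nan, nan, nan])]
wrist 46050 z<.066: y median by side [array([-0.041,  0.025,  0.057]), array([-0.034, -0.03 ,  0.057])]
tcp [ 0.5623 -0.264   0.1028] jaw 81.45 toolx [ 0.018 -0.005 -1.   ] z [ 0.989 -0.149  0.018] q6 -16.7 open 0.0504 F [-5.3 -3.3 10.9] t 12.6
shift [ 0.0404  0.0005 -0.0219] roll -0.0 deg 0.0
```

View pics/m9.png

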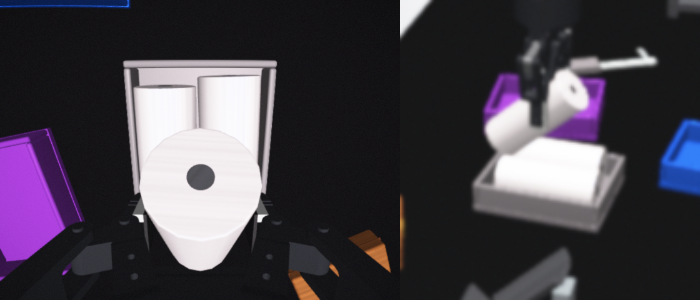

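Request:
apply_moves --pt "0.006 0 -0.004 0 -1" --pt "0.012 0 -0.008 0 -1" --pt "0.018 0 -0.011 0 -1" --pt "0.024 0 -0.014 0 -1" --pt "0.028 0 -0.016 0 -1" --pt "0.028 0 -0.016 0 -1"

```text
time: 13.2
ee_pos: [0.5472, -0.262, 0.0765]
tcp_rot: [-8.1, 88.8, -16.7]
wrist_force: [-4.6, 2.1, 4.0]
opening: 0.0503
```

```bash
cat > bf.py <<'E'
from h import *
T=np.array([.5533,-.2622,0]);a=np.radians(-8.55);ex=np.array([np.cos(a),np.sin(a),0]);ey=np.array([-ex[1],ex[0],0])
o,p,R=tool(); print("TCP in tray",((p-T)@ex).round(4),((p-T)@ey).round(4),p[2].round(4),"F",np.round(o["wrist_force"],1),"t",o["time"],"open",o["opening"])
def box(c,W,z0): 
    L=np.dstack([(W-T)@ex,(W-T)@ey,W[...,2]]); f=c["frame"]
    return L[(c["depth"]>0)&(abs(L[...,0])<.09)&(abs(L[...,1])<.032)&(L[...,2]>z0)&(L[...,2]<.17)&(f.min(2)>110)&(np.ptp(f.astype(int),axis=2)<30)]
c=cams.camera("side"); q=box(c,cloud(c),.066); cv2.imwrite("pics/last_s.png",c["frame"])
c2,W2=wcloud(); q2=box(c2,W2,.068); cv2.imwrite("pics/last_w.png",c2["frame"])
th=np.radians(20); 
for n,z in(("side",q),("wrist",q2),("both",np.r_[q[::max(1,len(q)//1500)],q2[::max(1,len(q2)//1500)]])):
    if len(z)<150: print(n,len(z)); continue
    z=z[::max(1,len(z)//3000)]
    d,m,l,e=fit(z,[np.cos(th),0,-np.sin(th)],[0,0,.085]); d=d*np.sign(d[0])
    print(n,len(z),"tilt",np.degrees(np.arcsin(-d[2])).round(1),"yaw",np.degrees(np.arctan2(d[1],d[0])).round(1),"mid",m.round(4),"len",l.round(4),"err",e.round(4))
E
python3 bf.py; python3 -c "
from h import *
to([.5414,-.2604,.062],81.45)"
```

```text
TCP in tray -0.006 -0.0007 0.0765 F [-4.6  2.1  4. ] t 13.2 open 0.050324984241055935
side 990 tilt 18.0 yaw 0.5 mid [0.0097 0.001  0.0888] len 0.1204 err 0.0012
wrist 3126 tilt 16.7 yaw 0.1 mid [-0.0148  0.0004  0.0984] len 0.0708 err 0.0007
both 2553 tilt 18.1 yaw 0.3 mid [0.0089 0.0007 0.0902] len 0.1207 err 0.001
tcp [ 0.5473 -0.262   0.0763] jaw 81.44 toolx [ 0.02  -0.006 -1.   ] z [ 0.989 -0.149  0.02 ] q6 -17.1 open 0.0508 F [-5.   2.3  6.2] t 13.3
shift [ 0.0142  0.0007 -0.0064] roll -0.0001 deg 0.0
```

Request:
apply_moves --pt "0.004 0 -0.002 0 -1" --pt "0.008 0 -0.004 0 -1" --pt "0.012 0 -0.006 0 -1" --pt "0.015 0 -0.008 0 -1" --pt "0.016 0 -0.008 0 -1" --pt "0.016 0 -0.008 0 -1"

```text
time: 13.9
ee_pos: [0.5396, -0.2611, 0.0603]
tcp_rot: [-9.3, 88.8, -17.9]
wrist_force: [-4.1, 0.0, 2.7]
opening: 0.0504
```

```bash
sed -i 's/radians(20)/radians(4)/' bf.py; python3 bf.py; python3 -c "
from h import *
to([.5414,-.2604,.062],81.45)"
```

```text
TCP in tray -0.0137 -0.0009 0.0603 F [-4.1  0.   2.7] t 13.9 open 0.05036153013333841
side 902 tilt 4.5 yaw 0.2 mid [0.0041 0.0009 0.076 ] len 0.1203 err 0.0012
wrist 3026 tilt 4.0 yaw 0.2 mid [-0.0238  0.0002  0.0809] len 0.0665 err 0.0004
both 2415 tilt 5.3 yaw 0.2 mid [0.0027 0.0004 0.0781] len 0.1201 err 0.0008
tcp [ 0.5397 -0.261   0.0603] jaw 81.43 toolx [ 0.019 -0.006 -1.   ] z [ 0.989 -0.149  0.02 ] q6 -17.3 open 0.0503 F [-4.9 -0.   3.4] t 14.0
shift [-0.0016  0.0009  0.0017] roll -0.0004 deg 0.0
```

Request:
apply_moves --pt "0.001 0 -0.0005 0 -1" --pt "0.002 0 -0.001 0 -1" --pt "0.003 0 -0.001 0 -1" --pt "0.003 0 -0.001 0 -1" --pt "0.003 0 -0.001 0 -1"

```text
time: 14.5
ee_pos: [0.5388, -0.2611, 0.0577]
tcp_rot: [-10.2, 88.8, -18.8]
wrist_force: [-4.7, -0.2, 7.8]
opening: 0.0507
```

```bash
python3 bf.py
```

```text
TCP in tray -0.0145 -0.001 0.0577 F [-4.7 -0.2  7.8] t 14.5 open 0.05067151460679476
side 875 tilt 2.5 yaw 0.1 mid [0.0032 0.0007 0.0742] len 0.1199 err 0.0012
wrist 3202 tilt 1.8 yaw 0.3 mid [-0.0245  0.0001  0.078 ] len 0.0662 err 0.0004
both 2400 tilt 3.1 yaw 0.2 mid [0.002  0.0001 0.0761] len 0.1198 err 0.0007
```

Request:
apply_moves --pt "0.001 0 0 0 -1" --pt "0.002 0 0 0 -1" --pt "0.0025 0 0 0 -1" --pt "0.0025 0 0 0 -1" --pt "0.0025 0 0 0 -1"

```text
time: 15.1
ee_pos: [0.539, -0.2614, 0.0574]
tcp_rot: [-11.7, 88.7, -20.2]
wrist_force: [-11.1, 1.9, 19.3]
opening: 0.0506
```

```bash
python3 bf.py; python3 -c "
from h import *
a=cv2.imread('pics/last_w.png');b=cv2.imread('pics/last_s.png')[120:280,260:420]
cv2.imwrite('pics/m10.png',np.hstack([cv2.resize(a,(400,300)),cv2.resize(b,(400,300))[:, :]]))"
```

```text
TCP in tray -0.0143 -0.0014 0.0574 F [-11.1   1.9  19.3] t 15.1 open 0.05060692236677954
side 872 tilt 2.0 yaw 0.0 mid [0.0032 0.0006 0.074 ] len 0.1194 err 0.0012
wrist 3178 tilt 1.5 yaw 0.3 mid [-0.0245 -0.0002  0.0777] len 0.0661 err 0.0004
both 2385 tilt 2.7 yaw 0.3 mid [ 0.0022 -0.0001  0.0761] len 0.12 err 0.0007
```

View pics/m10.png

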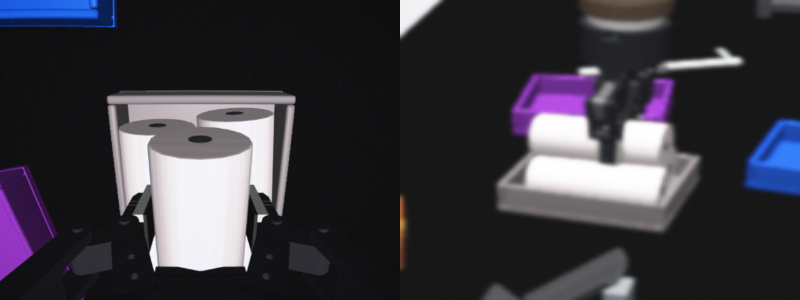

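Request:
apply_moves --pt "0.001 0 0 0 -1" --pt "0.001 0 0 0 -1" --pt "0.001 0 0 0 -1" --pt "0.001 0 0 0 -1" --pt "0 0 0 0 -1" --pt "0 0 0 0 -1" --pt "0 0 0 0 -1" --newtons 20

```text
time: 15.9
ee_pos: [0.5389, -0.2613, 0.0575]
tcp_rot: [-11.4, 88.7, -19.9]
wrist_force: [-4.4, 1.8, 7.0]
opening: 0.0506
```

```bash
python3 bf.py
```

```text
TCP in tray -0.0143 -0.0012 0.0575 F [-4.4  1.8  7. ] t 15.9 open 0.05060515453795529
side 878 tilt 2.1 yaw 0.1 mid [0.0033 0.0004 0.074 ] len 0.1199 err 0.0012
wrist 3193 tilt 1.8 yaw 0.3 mid [-0.0247 -0.0001  0.0778] len 0.0658 err 0.0004
both 2399 tilt 2.9 yaw 0.1 mid [ 0.0023 -0.0001  0.0761] len 0.1201 err 0.0007
```

Request:
apply_moves --pt "-0.0005 0 0 0 0.25" --pt "-0.001 0 0 0 0.3" --pt "-0.001 0 0 0 0.35" --pt "-0.001 0 0 0 0.45" --pt "-0.001 0 0 0 0.6" --pt "-0.001 0 0 0 0.6" --pt "-0.001 0 0 0 0.6"

```text
time: 16.7
ee_pos: [0.5389, -0.2613, 0.0585]
tcp_rot: [-11.3, 88.7, -19.9]
wrist_force: [-0.2, -0.1, 0.3]
opening: 0.068
```

```bash
python3 bf.py
```

```text
TCP in tray -0.0144 -0.0012 0.0585 F [-0.2 -0.1  0.3] t 16.7 open 0.0680256335855383
side 826 tilt 0.9 yaw 1.7 mid [ 0.0031 -0.0008  0.0731] len 0.1201 err 0.0011
wrist 3308 tilt 0.9 yaw 1.8 mid [-0.0236 -0.0021  0.0766] len 0.0685 err 0.0003
both 2393 tilt 1.9 yaw 1.8 mid [ 0.0019 -0.0014  0.0754] len 0.12 err 0.0006
```

Request:
apply_moves --pt "-0.002 0 0 0 0.8" --pt "-0.006 0 0 0 0.8" --pt "-0.02 0 0 0 0.8" --pt "-0.05 0 0 0 0.8" --pt "-0.09 0 0 0 0.8" --pt "-0.13 0 0 0 0.8" --pt "-0.14 0 0 0 0.8" --pt "-0.14 0 0 0 0.8"

```text
time: 17.6
ee_pos: [0.5368, -0.2606, 0.2016]
tcp_rot: [-12.4, 88.4, -21.0]
wrist_force: [-0.3, 0.0, 0.2]
opening: 0.0769
```

```bash
python3 bf.py; python3 bf.py | grep both; python3 -c "
from h import *
a=cv2.imread('pics/last_w.png');b=cv2.imread('pics/last_s.png')[120:280,260:420]
cv2.imwrite('pics/m11.png',np.hstack([cv2.resize(a,(400,300)),cv2.resize(b,(400,300))]))"
```

```text
TCP in tray -0.0166 -0.0009 0.2016 F [-0.3  0.   0.2] t 17.6 open 0.07689151881264496
side 1093 tilt 0.9 yaw 1.6 mid [ 0.003  -0.0006  0.0732] len 0.1196 err 0.0011
wrist 3210 tilt 1.2 yaw 1.9 mid [ 0.0014 -0.0011  0.0761] len 0.1185 err 0.0004
both 2698 tilt 1.2 yaw 1.8 mid [ 0.0022 -0.0013  0.0757] len 0.1201 err 0.0007
both 2729 tilt 1.2 yaw 1.7 mid [ 0.0022 -0.0013  0.0757] len 0.1201 err 0.0007
```

View pics/m11.png

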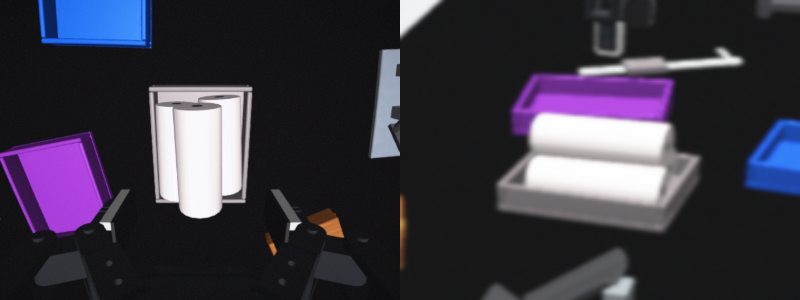

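```bash
python3 -c "
from workcell import bot
print(bot.job_done(), bot.get_obs()['time'])"
```

```text
the job is handed in; nothing more can be done
the job is handed in; nothing more can be done
```

The pyramid is finished and handed in after about 18 s of robot time. I laid the round bar in the V rest and let go of it. I then took it again near its middle, about 15 mm towards its upper end so the gripper body cleared it. I levelled it against the two lower bars and released it once it was borne in the gap.

**V rest:** both camera fits put the bar's centre 4–6 mm from the cradle point at a tilt of about 46°, released.

**Before letting go:**
- The bar bore on the lower bars with almost no net sideways force, which suggests both carried it.
- The cameras cannot show contact with each bar directly.
- In the last few millimetres, the rise to 19 N may have come partly from the fingertips touching the lower bars.

**Last checks:** two readings agreed and the bar was at rest.

| Measure in the tray's frame | Fit from both cameras | Allowed |
|---|---|---|
| Centre along the tray (x) | 2 mm | ±20 mm |
| Centre across the tray (y) | −1 mm | ±15 mm |
| Centre height (z) | 76 mm | 70–83 mm |
| Tilt / yaw | 1.2° / 1.7° | 6.9° (0.12 rad) |

- **Disagreement:** the side camera alone read the height as 73 mm and the wrist camera 76 mm, both within limits.
- **Robot clear:** the wrist force was about zero and the gripper was well above the work.
- **Not checked:** I did not re-measure the square bar, case and bottle at the end. No move was planned near them.

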